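Let the cheese iron swing plumb and hang it in the rack

TASK

Grip the cheese iron that lies on the wooden rest by the two steel bosses on its head and lift it level, well above the cheeses. Up there ease the grip until its blade swings down and it hangs plumb and still between the fingers, then grip it firmly again and hang it by its collar in the empty fork of the rack, the one above the small drip tray. Do not disturb the cheeses, the check weight or the irons already hanging.

Things in the scene. Friction and masses are not known exactly. Their poses are not given: they have to be found in the camera images.
- iron: Loose cheese iron on the rest, 200 mm long, 0.22 kg, blade-heavy (mass centre about 85 mm from the bosses). Origin on its long axis at mid-length, 45 mm above the table as it lies level; x from blade to head (up when it hangs), y through the two bosses. Along x: blade -100 to -30 mm, 40 wide (y), 8 thick; 10 mm square shank to +40; collar to +46; neck; head 26 x 26 from +62 to +100.
- iron_grip (a point): Midway between the two flat round steel bosses on the head's sides (13 mm across, 34 mm over both along y), 82 mm from the iron's middle; axes as the iron. Only the table lies under the head. Pinched with 40 N or more the iron stays level; eased by steps over a second or more to 3 to 6 N, it turns on the bosses and swings down; eased so far all at once, it slips out.
- iron_collar (a point): Centre of the underside (blade side) of the iron's collar, a plate 36 mm (y) by 30 mm (z), 6 mm thick; 42 mm from the bosses towards the blade, axes as the iron. When hung, this face lies on the prongs.
- iron_tip (a point): The blade's end, 182 mm from the bosses, axes as the iron.
- rest: Fixed low wooden rest, 130 x 60 mm board with two saddles (the shank lies between two lips that reach 51 mm above the table). The iron lies along its x axis, head to +x; open upwards. Origin on the table under the middle of the iron.
- rack: Fixed steel rack, three forks along its y at -90, 0, +90 mm, open to its -x (front). Origin on the table under the middle fork. Each fork: two level prongs 22 mm apart, tops 165 mm high, from x = -31 to a cross bar at +46 mm, with 5 mm upturned lips at the front ends. Irons enter from the front, shank between the prongs, bosses along y, collar above the lips, and are lowered on.
- drip_tray: Fixed square steel tray 60 x 60 mm, 12 mm high, on the table; its origin (centre of its underside) is exactly below the middle of the empty fork. Same yaw as the rack.
- hung_a: Loose iron with a narrow blade, hanging in another fork. Origin at the centre of its collar's underside, z up; its head reaches 60 mm above the prongs, 34 mm over its bosses (y), and it hangs 140 mm below the prongs.
- hung_b: Loose iron with a three-tined blade, hanging in the third fork; origin, axes and sizes as for the other hung iron.
- cheese_l: Loose drop-shaped cheese, 118 mm across, 138 mm high, standing beside the iron's blade on its left; origin at the centre of its underside.
- cheese_r: Loose drop-shaped cheese with a band, 120 mm across, 138 mm high, standing on the other side of the blade; origin at the centre of its underside.
- weight: Loose steel check weight with knob, 47 mm across, 60 mm high, standing on the table beyond the iron's head; origin at the centre of its underside.
Not all that is in view belongs to the job. There is more than one size of the drip_tray; the one meant has the size given above. What is shaped like the iron but green is not meant.

How it is judged:
By the outcome, as a careful person would: the job done as asked, in the order asked, and still so for the second after the job is handed in, with the robot touching nothing.
It also fails if it takes over 72 s, if anything falls off the work surface, if the arm or the gripper's body presses on something with over 40 N, if the wrist force passes 120 N, or if a joint passes its speed limit or range.

ROBOT

A 6-joint arm with a two-finger parallel gripper is mounted at the origin on a cart in front of the work surface, level with it; the furniture and walls round the work are solid. World frame = base frame: x ahead of the robot, y to its left, z up, the work surface at z = 0. Lengths are in m, angles in rad, forces in N, time in s.
With the tool pointing down it reaches from about 0.375 to 0.925 m from the base axis. Payload 5.7 kg.
Tool frame: the origin (TCP) lies on the mounting face of the last link; the fingertips stand 182 mm ahead of it and the grasp point (between the pads) lies robot.tcp_to_grasp ahead of it (robot.tcp_to_grasp is the distance from the TCP to the grasp point, in m); z points along the fingers, y is the line along which they close (so a half turn about z gives the same grasp; the last joint's range is limited). The gripper opens to 88 mm and grips with 3 to 60 N. Pads are 20 mm wide; open, the fingers measure 115 mm over their backs; the gripper's body (75 mm by 178 mm) begins 61 mm behind the grasp point.
Start: joints at [-1.241, 0.359, 1.51, -0, 1.272, -0.115], TCP at [0.258, -0.542, 0.405] pointing down, gripper open.
Joint ranges: [-2.97, 2.97], [-1.01, 2.36], [0.21, 2.38], [-0.96, 4.11], [0.2, 2.71], [-2.98, 2.98]. Speed limits (rad/s): [2.39, 2.39, 3.14, 3.14, 3.14, 3.14].

INTERFACE

Orientations are given as a rotation vector (axis times angle).
In Python, from bench import robot gives the robot as it stands. The module is installed in compiled form; this text tells all that it offers.
- The arm moves only by the tool servo_tool, never from a script. Its argument "moves" is one flat list of numbers, 7 for each row, row after row: the shift along the world's x, y, z in cm, then the turn, a rotation vector about the world's x, y, z in degrees, then the opening, from 0 (shut) to 1 (fully open). A call has 1 to 8 rows; each row shifts and turns the commanded pose from where the row before left it; what a row does not reach is not made up. A row lasts 1/12 s, in which the tool goes at most 41.7 mm and 7.16 degrees, less where a joint would pass 70% of its speed; a pose out of reach is approached as far as the arm can. A call with a gripper value outside its range is refused whole. The fingers move at their own pace and stop on an object; "squeeze" is the grip in N (left out, the last holds). Time passes only in rows, so rows that do not move let the fingers close. It gives the time, the measured TCP pose, the force, the opening and the grip force at its end, in the units of the state.
- robot.read_state(): the state, without advancing time (a new reading comes with each control period).
- robot.camera(name): name is "side" or "top" or "wrist"; returns a dict with "img" (420x560x3 uint8, red, green, blue), "depth" (420x560 float32, m along the optical axis (not along the pixel's ray), 0 where there is no reading), "fx", "fy", "cx", "cy" (pixels), "R" (3x3) and "t" (3): a world point X has camera coordinates R X + t; the wrist camera has in their place "hand_eye" (4x4, takes a point from camera to tool coordinates, whose origin is the TCP and whose axes are the flange's). Camera axes: x right, y down, z forward; pixel columns grow to the right and rows downward; lengths in m; the calibration is good to about 2 mm. A picture is of the moment at which its call begins: read the wrist's pose just before it.
- robot.hand_in(): hands the job in; it is judged then, once.
The state is a dict: "t": time; "q": joint angles; "qvel": joint speeds; "joint_efforts": joint torques, N m; "eef_pos": TCP position; "eef_rot": TCP orientation; "force": force on the tool from outside, world axes, zero at the start; "wrist_torque": the same for the moment, N m; "gripper_width": finger opening in m; "grasp_force": force on a finger pad.
Only numpy, scipy, OpenCV 4.12 (cv2) and the standard library are available. Lean on these libraries where they do the work, as an engineer would, in place of code of your own. Each camera call takes 0.05 s, during which the arm holds its last target. There are 200 camera calls.

## Working session

There is one attempt and no reset: what is moved stays moved. The work goes in short steps, Python scripts to look and compute and a tool call to move; the robot and the scene stay as the last step left them, time stands still between calls to the robot, and variables do not carry over. Pictures are saved under pics/ and viewed, at most 10 in all, crops included, and the job is handed in when it is done.

Besides the shell and the picture viewer there is one more tool, called after "Request:" as name(argument=value, ...) on one line, values as JSON. servo_tool: Moves the arm, as the interface text tells. Its arguments: {"type":"object","properties":{"moves":{"type":"array"},"squeeze":{"type":"number"}},"required":["moves"]}

```bash
mkdir -p pics
cat > h.py <<'E'
import numpy as np, cv2
from bench import robot
from scipy.spatial.transform import Rotation as Rot
def cam(n):
    s=robot.read_state(); c=robot.camera(n)
    if n=="wrist":
        T=np.eye(4);T[:3,:3]=Rot.from_rotvec(s["eef_rot"]).as_matrix();T[:3,3]=s["eef_pos"]
        M=np.linalg.inv(T@np.array(c["hand_eye"]));c["R"]=M[:3,:3];c["t"]=M[:3,3]
    c["R"]=np.array(c["R"]);c["t"]=np.array(c["t"]);return c
def cloud(c):
    v,u=np.mgrid[:420,:560];d=c["depth"]
    P=np.stack([(u-c["cx"])/c["fx"]*d,(v-c["cy"])/c["fy"]*d,d],-1)
    W=(P-c["t"])@c["R"]; W[d==0]=np.nan; return W
def plane(c,u,v,z):
    r=c["R"].T@np.array([(u-c["cx"])/c["fx"],(v-c["cy"])/c["fy"],1]);o=-c["R"].T@c["t"]
    return o+r*(z-o[2])/r[2]
def save(c,n): cv2.imwrite("pics/"+n,c["img"][:,:,::-1])
E
python3 - <<'E'
from h import *
print(robot.read_state(),robot.tcp_to_grasp)
a=cam("side");b=cam("top")
np.savez("o.npz",**{"s_"+k:v for k,v in a.items()},**{"t_"+k:v for k,v in b.items()})
save(a,"s0.png");save(b,"t0.png")
for c in(a,b):print(-c["R"].T@c["t"],c["R"][2],c["fx"])
E
```

```text
{'t': 0.0, 'q': array([-1.24110610e+00,  3.59492743e-01,  1.51143448e+00, -2.10158181e-05,
        1.27248690e+00, -1.15091100e-01]), 'qvel': array([-7.71094216e-05,  1.31636137e-03, -9.86799877e-04, -8.39148476e-04,
       -4.11810530e-04,  6.05497608e-04]), 'joint_efforts': array([ 2.56716903e-04, -5.15373552e+01, -2.70727909e+01,  6.75740512e-02,
        3.51053209e-02, -1.18688376e-04]), 'eef_pos': array([ 0.25803269, -0.54128115,  0.40381581]), 'eef_rot': array([-3.06245802e+00, -6.92526601e-01,  3.37581739e-04]), 'force': array([-0.7672218 ,  0.04205658,  0.63800057]), 'wrist_torque': array([ 0.00780433, -0.00185303, -0.00165368]), 'grasp_force': 0.0, 'gripper_width': 0.08792207114800529} 0.1633
[ 0.57698517 -0.91558795  1.06086422] [-0.01347782  0.75801702 -0.6520955 ] 443.88199078592066
[-0.14851361 -0.14267719  1.53037583] [ 0.43075349  0.17398776 -0.88553921] 519.5385601576893
```

View pics/s0.png

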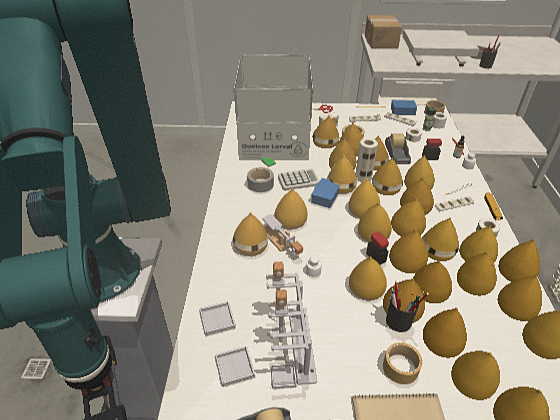

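View pics/t0.png

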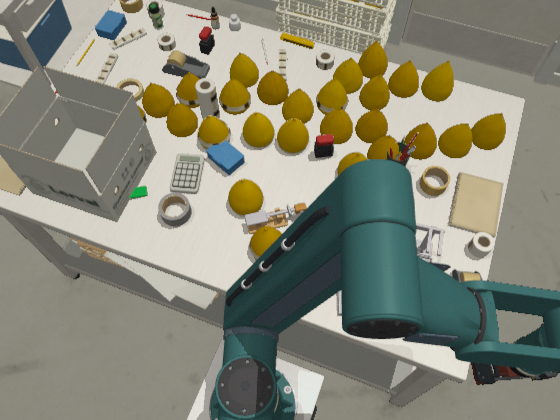

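Side view: the iron is at about (282,237) on its rest, between cheeses at (290,208) and (250,233), with the weight at (314,267). The rack is around (293,330), with heads hanging at (279,268) and (281,297). There are three tray candidates: (217,318) and (235,366), both in front of the rack, and (284,376) under the nearest fork. The last one fits best because it is under the fork with no iron. I'll check with an enlarged crop and by size.

```bash
cat > m.py <<'E'
from h import *
z=np.load("o.npz")
a={k[2:]:z[k] for k in z if k[0]=="s"};b={k[2:]:z[k] for k in z if k[0]=="t"}
E
python3 - <<'E'
from m import *
cv2.imwrite("pics/s0c.png",cv2.resize(a["img"][195:395,190:390,::-1],(600,600),interpolation=cv2.INTER_CUBIC))
W=cloud(a)
hsv=cv2.cvtColor(a["img"],cv2.COLOR_RGB2HSV)
def pr(n,u,v): print(n,(u,v),W[v,u].round(4),hsv[v,u])
for n,u,v in[("iron",282,237),("w",314,262),("h1",279,268),("h2",281,297),("tr",217,318),("tr",235,366),("tr",284,376),("ch",290,205),("ch",250,228)]:pr(n,u,v)
# height raster of region
m=(W[...,0]>.3)&(W[...,0]<.8)&(W[...,1]>-.45)&(W[...,1]<.3)
# trays: components z 4..16mm
k=(m&(W[...,2]>.004)&(W[...,2]<.02)).astype(np.uint8)
n,l,s,c=cv2.connectedComponentsWithStats(k)
for i in range(1,n):
    if s[i,4]>80:
        p=W[l==i][:,:2]; print(s[i],cv2.minAreaRect(p.astype(np.float32)))
E
```

```text
iron (282, 237) [0.561  0.1315 0.043 ] [ 14 100 146]
w (314, 262) [0.6615 0.0112 0.0568] [ 19  21 197]
h1 (279, 268) [ 0.559  -0.1676  0.2254] [ 13 134 192]
h2 (281, 297) [ 0.5662 -0.2558  0.2224] [ 13 132 187]
tr (217, 318) [ 0.3835 -0.1641  0.0042] [  8  15 190]
tr (235, 366) [ 0.4498 -0.3096  0.0023] [ 12  20 196]
tr (284, 376) [ 0.5774 -0.3342  0.0033] [ 12  20 196]
ch (290, 205) [0.5852 0.2383 0.0912] [ 19 152 179]
ch (250, 228) [0.4592 0.1141 0.0965] [ 18 146 190]
[263 224  28  27 216] ((0.5325170755386353, 0.17517831921577454), (0.04344497248530388, 0.14412152767181396), 34.019622802734375)
[200 301  37  36 679] ((0.38050591945648193, -0.16248932480812073), (0.09244367480278015, 0.11337275058031082), 22.38161849975586)
[303 307   9  30  94] ((0.6383067965507507, -0.17012891173362732), (0.01275643240660429, 0.09689924120903015), 5.8872246742248535)
[289 315  13  17 162] ((0.6042757630348206, -0.17871129512786865), (0.03167984262108803, 0.05649438500404358), 5.958517551422119)
[292 336  12   8  81] ((0.6113402247428894, -0.230819433927536), (0.02843070961534977, 0.027932163327932358), 7.529611587524414)
[213 344  43  42 865] ((0.4496583640575409, -0.30778804421424866), (0.10019651800394058, 0.10169852524995804), 18.835689544677734)
[271 344  47  45 889] ((0.5997493863105774, -0.30643194913864136), (0.11668308079242706, 0.111514613032341), 7.3468756675720215)
[353 393  25  27 565] ((0.7725810408592224, -0.40818798542022705), (0.055470991879701614, 0.06752358376979828), 1.794582724571228)
```

View pics/s0c.png

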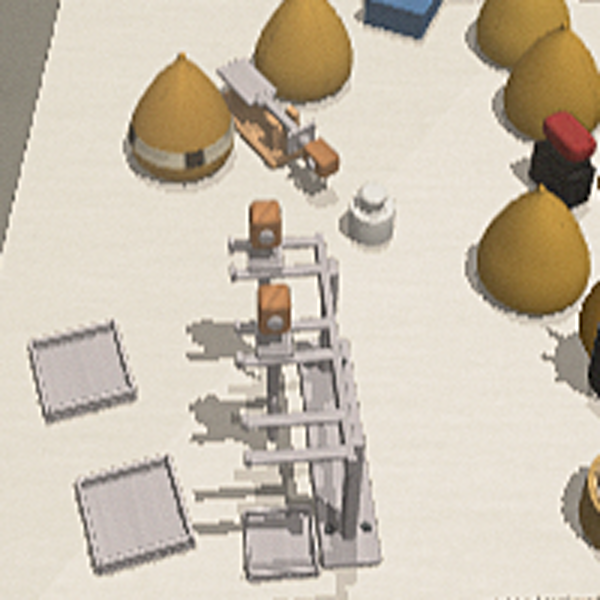

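The crop confirms it. The tray at (284,376) is the small one, directly under the iron-less nearest fork. The trays at (217,318) and (235,366) are larger and lie free. Next I need precise poses.

Run:
```python
from m import *
for nm,c in(("side",a),("top",b)):
    W=cloud(c);hsv=cv2.cvtColor(c["img"],cv2.COLOR_RGB2HSV)
    x,y,z=W[...,0],W[...,1],W[...,2]
    R=(x>.44)&(x<.68)&(y>.05)&(y<.27)
    k=R&(hsv[...,1]<75)&(z>.038)&(z<.056)
    n,l,s,_=cv2.connectedComponentsWithStats(k.astype(np.uint8))
    for i in range(1,n):
        if s[i,4]>15:
            p=W[l==i];print(nm,"steel",s[i],p.mean(0).round(4),[np.round(v,4) for v in cv2.minAreaRect(p[:,:2].astype(np.float32))])
    k=R&(hsv[...,0]<17)&(hsv[...,1]>90)&(z>.05)&(z<.062)
    n,l,s,_=cv2.connectedComponentsWithStats(k.astype(np.uint8))
    for i in range(1,n):
        if s[i,4]>15:
            p=W[l==i];print(nm,"wood",s[i],p.mean(0).round(4),np.median(p[:,2]),[np.round(v,4) for v in cv2.minAreaRect(p[:,:2].astype(np.float32))])
    # cheeses tops
    for (cx,cy) in((.585,.24),(.46,.115),(.66,.01)):
        q=W[(np.hypot(x-cx,y-cy)<.1)&(z>.045)&((z>.115) if cy>.05 else (z>.05))];
        if len(q): print(nm,"top",q.mean(0).round(4),q[:,2].max(),len(q))
    # prongs
    if nm=="side":
        k=(x>.5)&(x<.68)&(y>-.42)&(y<-.1)&(z>.157)&(z<.176)&(hsv[...,1]<75)
        np.save("pr.npy",W[k]);p=W[k]
        im=np.zeros((320,180),np.uint8)
        ii=((p[:,:2]-[.5,-.42])*1000).astype(int); im[ii[:,1],ii[:,0]]=255
        n,l,s,_=cv2.connectedComponentsWithStats(cv2.dilate(im,np.ones((3,3))))
        for i in range(1,n):
            q=p[l[ii[:,1],ii[:,0]]==i];print("prong",len(q),q.mean(0).round(4),q.min(0).round(4),q.max(0).round(4))
        cv2.imwrite("pics/pr.png",cv2.resize(im[::-1],None,fx=1.8,fy=1.8))
        k=(x>.5)&(x<.68)&(y>-.42)&(y<-.1)&(z>.19)&(hsv[...,1]>90)
        for lo,hi in((-.21,-.1),(-.3,-.21)):
            q=W[k&(y>lo)&(y<hi)];t=q[q[:,2]>.218];print("head",q.min(0).round(4),q.max(0).round(4),t.mean(0).round(4),[np.round(v,4) for v in cv2.minAreaRect(t[:,:2].astype(np.float32))])
```

```text
side steel [262 214  27  24 230] [0.5323 0.1878 0.05  ] [array([0.5404, 0.1767]), array([0.0403, 0.1298]), np.float64(33.3038)]
side steel [244 234  24  17  79] [0.4776 0.0923 0.0438] [array([0.4825, 0.0995]), array([0.0958, 0.0267]), np.float64(38.9941)]
side steel [285 237  10   8  39] [0.5851 0.109  0.0491] [array([0.5888, 0.1073]), array([0.0346, 0.0184]), np.float64(30.8896)]
side wood [291 241  12  10  65] [0.6085 0.0783 0.0571] 0.058169064834439003 [array([0.6075, 0.0818]), array([0.0228, 0.0365]), np.float64(34.5659)]
side top [0.5908 0.2633 0.1232] 0.13883860256588523 71
side top [0.4596 0.1334 0.1234] 0.13901358155694407 82
side top [0.6333 0.052  0.0584] 0.06477154600273571 132
prong 1143 [ 0.5829 -0.2539  0.1661] [ 0.5242 -0.3584  0.1573] [ 0.631  -0.1248  0.1759]
prong 3 [ 0.5773 -0.1631  0.163 ] [ 0.5747 -0.1646  0.1609] [ 0.5799 -0.1612  0.1647]
prong 1 [ 0.5927 -0.143   0.1679] [ 0.5927 -0.143   0.1679] [ 0.5927 -0.143   0.1679]
head [ 0.5433 -0.1725  0.1911] [ 0.5692 -0.1456  0.2285] [ 0.5554 -0.1593  0.2241] [array([ 0.5553, -0.1577]), array([0.0245, 0.0225]), np.float64(11.362)]
head [ 0.5539 -0.2615  0.1912] [ 0.5784 -0.2345  0.2296] [ 0.5657 -0.2488  0.2245] [array([ 0.5661, -0.2478]), array([0.0238, 0.0269]), np.float64(1.9352)]
top steel [245 206  46  20 340] [0.5382 0.1842 0.0488] [array([0.5489, 0.1709]), array([0.0425, 0.1435]), np.float64(35.4312)]
top steel [290 207   5   5  18] [0.5957 0.103  0.0489] [array([0.5958, 0.1038]), array([0.0126, 0.0136]), np.float64(24.0169)]
top top [0.589  0.2665 0.1225] 0.1371353670472636 83
top top [0.4579 0.1372 0.1233] 0.13995945596195308 103
top top [0.6117 0.0791 0.0574] 0.06388306892017538 71
```

View pics/pr.png

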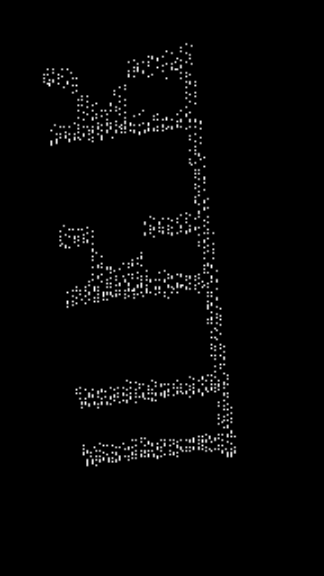

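The picture shows three forks with a yaw of about 6°. The nearest fork (rows 395 and 455) has no iron. The iron axis is at about -55.5° and the head centre at about (0.6075, 0.082). I'll move above it now and refine with the wrist camera.

Request:
servo_tool(moves=[1.95, 3.45, 0.4, 0, 0, 5.5, 1, 1.95, 3.45, 0.4, 0, 0, 5.5, 1, 1.95, 3.45, 0.4, 0, 0, 5.5, 1, 1.95, 3.45, 0.4, 0, 0, 5.5, 1, 1.95, 3.45, 0.4, 0, 0, 5.5, 1, 1.95, 3.45, 0.4, 0, 0, 5.5, 1, 1.95, 3.45, 0.3, 0, 0, 5.5, 1, 1.95, 3.45, 0.3, 0, 0, 5.5, 1], squeeze=45)

```text
t: 0.77
eef_pos: [0.4145, -0.2637, 0.4346]
eef_rot: [-2.577, -1.796, 0.0]
force: [0.7, -1.2, -0.7]
gripper_width: 0.0882
grasp_force: 0.0
```

Request:
servo_tool(moves=[1.95, 3.45, 0.3, 0, 0, 5.5, 1, 1.95, 3.45, 0.3, 0, 0, 5.5, 1, 1.95, 3.45, 0.3, 0, 0, 5.5, 1, 1.95, 3.45, 0.3, 0, 0, 5.5, 1, 1.95, 3.45, 0, 0, 0, 5.5, 1, 1.95, 3.45, 0, 0, 0, 5.5, 1, 1.95, 3.45, 0, 0, 0, 5.5, 1, 1.95, 3.45, 0, 0, 0, 5.5, 1])

```text
t: 1.43
eef_pos: [0.5706, 0.0124, 0.4463]
eef_rot: [-1.716, -2.631, 0.001]
force: [1.0, -1.3, -0.3]
gripper_width: 0.0877
grasp_force: 0.0
```

Request:
servo_tool(moves=[1.9, 3.55, 0, 0, 0, 5.5, 1, 1.9, 3.55, 0, 0, 0, 5.5, 1, 0, 0, 0, 0, 0, 0, 1, 0, 0, 0, 0, 0, 0, 1])

```text
t: 1.77
eef_pos: [0.6086, 0.0833, 0.4458]
eef_rot: [-1.459, -2.781, 0.001]
force: [-0.0, -0.4, -0.9]
gripper_width: 0.0877
grasp_force: 0.0
```

Run:
```python
from h import *
s=robot.read_state();print(s["t"],s["eef_pos"],s["eef_rot"],s["q"])
c=cam("wrist");save(c,"w1.png");np.savez("w1.npz",**c)
b=cam("top");np.savez("t1.npz",**b)
print(-c["R"].T@c["t"],c["R"][2],c["fx"])
for p in([.6075,.0818,.058],[.66,.01,.06],[.49,.2,.049]):
  q=c["R"]@p+c["t"];print(q[:2]/q[2]*c["fx"]+[c["cx"],c["cy"]])
```

```text
1.7667 [0.60855139 0.08329501 0.4457694 ] [-1.45859061e+00 -2.78129218e+00  1.09087854e-03] [ 2.36522117e-02  3.47134077e-01  1.42348621e+00 -1.05064300e-04
  1.37221840e+00 -5.81124587e-01]
[0.56373353 0.14871614 0.42607604] [ 0.16409453 -0.24056623 -0.95666132] 291.2784955895402
[281.72206697 178.9827177 ]
[283.55893496 242.87575149]
[255.98891719  38.02314992]
```

View pics/w1.png

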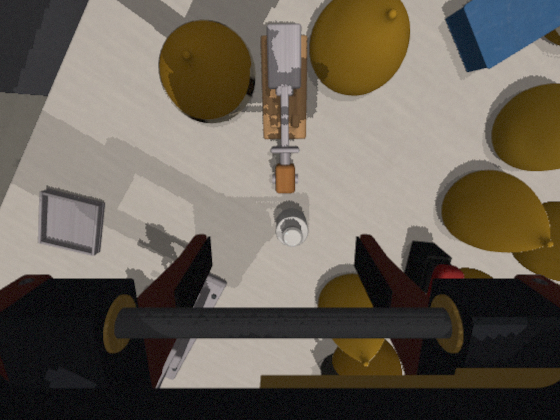

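The wrist view shows the iron upright in the image, with its head at about (286,178), its collar at (286,150) and its blade at (284,55). The weight is at (292,230) and the cheeses are to either side of the blade. Now I'll refine the axis and head.

Run:
```python
from h import *
z=np.load("w1.npz");c={k:z[k] for k in z};zt=np.load("t1.npz");b={k:zt[k] for k in zt};zo=np.load("o.npz");a={k[2:]:zo[k] for k in zo if k[0]=="s"}
for nm,c in(("wrist",c),("side",a),("top",b)):
    W=cloud(c);hsv=cv2.cvtColor(c["img"],cv2.COLOR_RGB2HSV);x,y,zz=W[...,0],W[...,1],W[...,2]
    e=np.array([np.cos(np.radians(-55.5)),np.sin(np.radians(-55.5))]);n=np.array([-e[1],e[0]])
    D=W[...,:2]-[.5615,.1485]; s=D@e; t=D@n
    R=(np.abs(t)<.035)
    bl=R&(s>-.12)&(s<-.028)&(zz>.044)&(zz<.054)&(hsv[...,1]<80)
    hd=R&(s>.055)&(s<.12)&(zz>.053)&(zz<.064)
    p=W[bl];h=W[hd]
    for q,w in((p,"blade"),(h,"head")):
        if len(q)>8: print(nm,w,len(q),q.mean(0).round(4),[np.round(v,4) for v in cv2.minAreaRect(q[:,:2].astype(np.float32))],"s",np.percentile((q[:,:2]-[.5615,.1485])@e,[2,98]).round(4),"t",np.percentile((q[:,:2]-[.5615,.1485])@n,[2,98]).round(4))
    if nm=="wrist":
        k=(hsv[...,0]<14)&(hsv[...,1]>110);k[:160]=0;k[200:]=0;k[:,:265]=0;k[:,310:]=0
        pp=np.argwhere(k)[:,::-1];print("head px",pp.min(0),pp.max(0),len(pp))
        u0,v0=pp.min(0);u1,v1=pp.max(0)
        for u,v in((u0,v0),(u1,v0),((u0+u1)/2,v0)):print(plane(c,u,v,.058).round(4))
        # lateral: row-wise centers of steel blade
        m=(hsv[...,1]<60)&(W[...,2]>.042)&(W[...,2]<.056);m[:, :255]=0;m[:,315:]=0
        for v in(30,45,60,75,100,120,150):
            r=np.where(m[v])[0]
            if len(r):print(v,r.min(),r.max(),plane(c,r.mean(),v,.048).round(4))
```

```text
wrist blade 2215 [0.5267 0.203  0.0489] [array([0.527 , 0.2021]), array([0.0394, 0.0715]), np.float64(35.5282)] s [-0.0974 -0.0303] t [-0.0169  0.0211]
wrist head 546 [0.6101 0.0842 0.0574] [array([0.6084, 0.0868]), array([0.025, 0.043]), np.float64(34.8425)] s [0.0635 0.0986] t [-0.0086  0.016 ]
head px [276 164] [294 191] 81
[0.5905 0.0937 0.058 ]
[0.6093 0.1066 0.058 ]
[0.5999 0.1001 0.058 ]
30 267 300 [0.5113 0.225  0.048 ]
45 267 300 [0.5201 0.2123 0.048 ]
60 268 300 [0.5297 0.1995 0.048 ]
75 268 300 [0.539  0.1861 0.048 ]
100 280 287 [0.5545 0.1625 0.048 ]
120 281 286 [0.5679 0.1431 0.048 ]
side blade 164 [0.5238 0.2002 0.05  ] [array([0.5243, 0.2012]), array([0.0403, 0.0711]), np.float64(33.3038)] s [-0.0986 -0.0301] t [-0.0193  0.0187]
side head 69 [0.6081 0.0819 0.0582] [array([0.6067, 0.0819]), array([0.0311, 0.0394]), np.float64(62.323)] s [0.0604 0.098 ] t [-0.0114  0.0134]
top head 73 [0.6101 0.0825 0.0575] [array([0.6092, 0.0844]), array([0.0264, 0.0405]), np.float64(35.6347)] s [0.0624 0.0997] t [-0.009   0.0156]
```

Request:
servo_tool(moves=[0.1, -0.1, -3.5, 0, 0, 0, 1, 0, 0, -3.5, 0, 0, 0, 1, 0, 0, -3.5, 0, 0, 0, 1, 0, 0, -3.5, 0, 0, 0, 1, 0, 0, -3, 0, 0, 0, 1, 0, 0, -2.5, 0, 0, 0, 1, 0, 0, 0, 0, 0, 0, 1, 0, 0, 0, 0, 0, 0, 1])

```text
t: 2.53
eef_pos: [0.6082, 0.0789, 0.2509]
eef_rot: [-1.465, -2.776, 0.003]
force: [0.2, 0.2, -0.8]
gripper_width: 0.0877
grasp_force: 0.0
```

Run:
```python
from h import *
s=robot.read_state();print(s["eef_pos"],s["eef_rot"],s["force"])
c=cam("wrist");save(c,"w2.png")
W=cloud(c);e=np.array([.5693,-.8221]);n=np.array([.8221,.5693]);g=np.array([.6096,.0821])
D=W[...,:2]-g;u=D@e;t=D@n
for w,k in(("head",(abs(u)<.03)&(abs(t)<.03)&(W[...,2]>.052)&(W[...,2]<.064)),("boss",(abs(u)<.03)&(abs(t)<.0185)&(abs(t)>.013)&(W[...,2]>.035)&(W[...,2]<.052)),("collar",(abs(u+.039)<.01)&(abs(t)<.025)&(W[...,2]>.056)&(W[...,2]<.066))):
    if k.sum()>5: print(w,k.sum(),np.percentile(u[k],[2,98]).round(4),np.percentile(t[k],[2,98]).round(4))
```

```text
[0.60815372 0.07893548 0.2509017 ] [-1.46491323 -2.77573935  0.00311735] [ 0.17659643  0.21532002 -0.8424849 ]
head 2149 [-0.0244  0.0157] [-0.0103  0.0142]
boss 149 [-0.0177  0.0054] [-0.0147  0.0183]
collar 590 [-0.0414 -0.0358] [-0.015   0.0186]
```

View pics/w2.png

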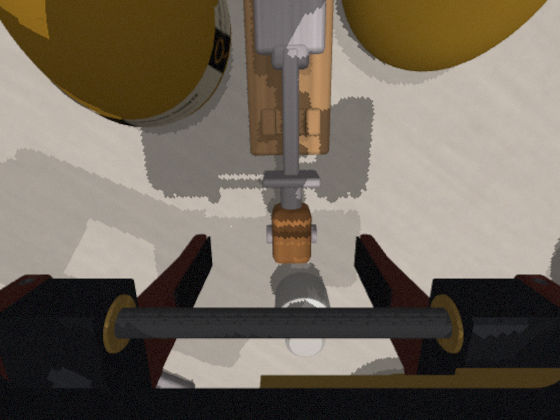

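Run:
```python
from h import *
for i in range(6):
    robot.camera("side") if i else 0
    s=robot.read_state();print(s["eef_pos"].round(4),s["eef_rot"].round(4),s["q"].round(4))
```

```text
[0.6092 0.0792 0.2525] [ 1.4657e+00  2.7787e+00 -4.0000e-04] [ 1.7000e-02  5.4380e-01  1.6277e+00 -3.0000e-04  9.7020e-01 -5.8290e-01]
[0.6098 0.0795 0.2534] [1.4642e+00 2.7772e+00 1.5000e-03] [ 1.7400e-02  5.4280e-01  1.6266e+00 -2.0000e-04  9.7000e-01 -5.8290e-01]
[0.6101 0.0797 0.2538] [1.4633e+00 2.7766e+00 2.4000e-03] [ 1.7800e-02  5.4230e-01  1.6261e+00 -2.0000e-04  9.6980e-01 -5.8290e-01]
[0.6101 0.08   0.2539] [1.4626e+00 2.7766e+00 2.7000e-03] [ 1.8100e-02  5.4220e-01  1.6261e+00 -1.0000e-04  9.6960e-01 -5.8290e-01]
[0.61   0.0801 0.2538] [1.4624e+00 2.7769e+00 2.6000e-03] [ 1.8400e-02  5.4240e-01  1.6263e+00 -1.0000e-04  9.6940e-01 -5.8300e-01]
[0.6099 0.0803 0.2535] [1.4621e+00 2.7774e+00 2.2000e-03] [ 1.8600e-02  5.4260e-01  1.6265e+00 -1.0000e-04  9.6920e-01 -5.8290e-01]
```

Request:
servo_tool(moves=[0.1, 0.15, -1.5, 0, 0, 0, 1, 0, 0, -1.5, 0, 0, 0, 1, 0, 0, -1.0, 0, 0, 0, 1, 0, 0, -0.5, 0, 0, 0, 1, 0, 0, 0, 0, 0, 0, 1, 0, 0, 0, 0, 0, 0, 1, 0, 0, 0, 0, 0, 0, 1, 0, 0, 0, 0, 0, 0, 1])

```text
t: 3.5
eef_pos: [0.6106, 0.0819, 0.2074]
eef_rot: [1.463, 2.779, 0.001]
force: [0.1, -0.1, 0.0]
gripper_width: 0.0877
grasp_force: 0.0
```

Run:
```python
from h import *
for i in range(6):robot.camera("side")
s=robot.read_state();print(s["eef_pos"].round(4),s["eef_rot"].round(4))
p=np.array(s["eef_pos"]);c=cam("wrist");np.savez("w3.npz",**c)
save(c,"w3.png")
W=cloud(c);e=np.array([.5693,-.8221]);n=np.array([.8221,.5693])
D=W[...,:2]-p[:2];u=D@e;t=D@n
for w,k in(("head",(abs(u)<.03)&(abs(t)<.03)&(W[...,2]>.054)&(W[...,2]<.064)),("collar",(abs(u+.039)<.012)&(abs(t)<.027)&(W[...,2]>.056)&(W[...,2]<.066))):
    if k.sum()>5: print(w,k.sum(),np.percentile(u[k],[2,98]).round(4),np.percentile(t[k],[2,98]).round(4),np.median(W[...,2][k]))
```

```text
[0.6102 0.0819 0.2068] [1.4631e+00 2.7799e+00 1.0000e-04]
head 3129 [-0.0191  0.0153] [-0.0101  0.0135] 0.05783523546705149
collar 1035 [-0.042  -0.0363] [-0.0152  0.0181] 0.05980467803535755
```

Request:
servo_tool(moves=[0.1, 0.1, 0.15, 0, 0, 0, 1, 0, 0, 0, 0, 0, 0, 0.6, 0, 0, 0, 0, 0, 0, 0.45, 0, 0, 0, 0, 0, 0, 0.3, 0, 0, 0, 0, 0, 0, 0.3, 0, 0, 0, 0, 0, 0, 0.3, 0, 0, 0, 0, 0, 0, 0.3, 0, 0, 0, 0, 0, 0, 0.3], squeeze=50)

```text
t: 4.52
eef_pos: [0.6111, 0.0829, 0.2081]
eef_rot: [-1.463, -2.78, 0.0]
force: [0.4, 0.5, -1.1]
gripper_width: 0.0444
grasp_force: 0.0
```

Request:
servo_tool(moves=[0, 0, 0, 0, 0, 0, 0.3, 0, 0, 0, 0, 0, 0, 0, 0, 0, 0, 0, 0, 0, 0, 0, 0, 0, 0, 0, 0, 0, 0, 0, 0, 0, 0, 0, 0], squeeze=50)

```text
t: 4.93
eef_pos: [0.6112, 0.0829, 0.2081]
eef_rot: [-1.463, -2.78, 0.0]
force: [0.0, 0.5, 0.4]
gripper_width: 0.0332
grasp_force: 50.0
```

Request:
servo_tool(moves=[0, 0, 0.3, 0, 0, 0, 0, 0, 0, 0.5, 0, 0, 0, 0, 0, 0, 0.7, 0, 0, 0, 0, 0, 0, 0.9, 0, 0, 0, 0, 0, 0, 1.1, 0, 0, 0, 0, 0, 0, 1.3, 0, 0, 0, 0, 0, 0, 1.5, 0, 0, 0, 0, 0, 0, 1.6, 0, 0, 0, 0], squeeze=55)

```text
t: 5.6
eef_pos: [0.611, 0.0829, 0.2886]
eef_rot: [1.463, 2.78, -0.0]
force: [0.1, 0.1, -2.8]
gripper_width: 0.0327
grasp_force: 55.0
```

Request:
servo_tool(moves=[0, 0, 1.7, 0, 0, 0, 0, 0, 0, 1.8, 0, 0, 0, 0, 0, 0, 1.9, 0, 0, 0, 0, 0, 0, 2.0, 0, 0, 0, 0, 0, 0, 2.0, 0, 0, 0, 0, 0, 0, 2.0, 0, 0, 0, 0, 0, 0, 2.0, 0, 0, 0, 0, 0, 0, 2.0, 0, 0, 0, 0])

```text
t: 6.27
eef_pos: [0.6106, 0.0829, 0.4433]
eef_rot: [1.463, 2.78, 0.0]
force: [0.7, -0.9, -3.1]
gripper_width: 0.0328
grasp_force: 55.0
```

Request:
servo_tool(moves=[0, 0, 2.0, 0, 0, 0, 0, 0, 0, 2.0, 0, 0, 0, 0, 0, 0, 2.0, 0, 0, 0, 0, 0, 0, 2.0, 0, 0, 0, 0, 0, 0, 1.7, 0, 0, 0, 0, 0, 0, 1.4, 0, 0, 0, 0, 0, 0, 1.0, 0, 0, 0, 0, 0, 0, 0.5, 0, 0, 0, 0])

```text
t: 6.93
eef_pos: [0.6107, 0.0829, 0.5696]
eef_rot: [1.462, 2.778, 0.002]
force: [-0.0, 0.4, -2.0]
gripper_width: 0.0328
grasp_force: 55.0
```

Request:
servo_tool(moves=[0, 0, 0.2, 0, 0, 0, 0, 0, 0, 0, 0, 0, 0, 0, 0, 0, 0, 0, 0, 0, 0, 0, 0, 0, 0, 0, 0, 0])

```text
t: 7.27
eef_pos: [0.611, 0.0829, 0.568]
eef_rot: [-1.462, -2.779, 0.002]
force: [0.1, 0.3, -2.8]
gripper_width: 0.0327
grasp_force: 55.0
```

Run:
```python
from h import *
s=robot.read_state();print(s["t"],s["eef_pos"].round(4),s["gripper_width"],s["grasp_force"],s["q"].round(3))
c=cam("side");save(c,"s2.png")
b=cam("top");save(b,"t2.png")
w=cam("wrist")
cv2.imwrite("pics/c2.png",np.vstack([np.hstack([cv2.resize(c["img"][60:320,160:400],(400,300)),cv2.resize(w["img"],(400,300))])])[:,:,::-1])
```

```text
7.2667 [0.611  0.0829 0.568 ] 0.03269656865980106 54.999353885650635 [ 0.023  0.288  1.221 -0.     1.635 -0.579]
```

View pics/c2.png

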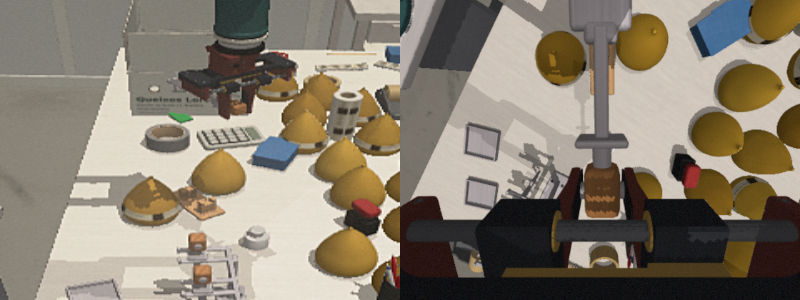

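The left panel shows the iron held by the gripper, well above the cheeses. The right panel shows it level, with its head between the pads at (605,190). Now I ease the grip in steps.

Request:
servo_tool(moves=[0, 0, 0, 0, 0, 0, 0, 0, 0, 0, 0, 0, 0, 0, 0, 0, 0, 0, 0, 0, 0], squeeze=40)

```text
t: 7.67
eef_pos: [0.6112, 0.0829, 0.569]
eef_rot: [-1.463, -2.78, 0.0]
force: [0.0, -0.4, -3.4]
gripper_width: 0.033
grasp_force: 40.0
```

Request:
servo_tool(moves=[0, 0, 0, 0, 0, 0, 0, 0, 0, 0, 0, 0, 0, 0, 0, 0, 0, 0, 0, 0, 0], squeeze=30)

```text
t: 7.92
eef_pos: [0.6111, 0.0829, 0.5691]
eef_rot: [-1.463, -2.78, 0.0]
force: [0.3, 0.0, -2.9]
gripper_width: 0.0338
grasp_force: 30.0
```

Request:
servo_tool(moves=[0, 0, 0, 0, 0, 0, 0, 0, 0, 0, 0, 0, 0, 0, 0, 0, 0, 0, 0, 0, 0], squeeze=22)

```text
t: 8.17
eef_pos: [0.6112, 0.0828, 0.569]
eef_rot: [-1.463, -2.78, 0.0]
force: [0.4, -0.4, -3.4]
gripper_width: 0.0336
grasp_force: 22.0
```

Request:
servo_tool(moves=[0, 0, 0, 0, 0, 0, 0, 0, 0, 0, 0, 0, 0, 0, 0, 0, 0, 0, 0, 0, 0], squeeze=16)

```text
t: 8.42
eef_pos: [0.6111, 0.083, 0.5691]
eef_rot: [-1.463, -2.78, -0.0]
force: [-0.6, -0.9, -3.0]
gripper_width: 0.0334
grasp_force: 16.0
```

Request:
servo_tool(moves=[0, 0, 0, 0, 0, 0, 0, 0, 0, 0, 0, 0, 0, 0, 0, 0, 0, 0, 0, 0, 0], squeeze=12)

```text
t: 8.67
eef_pos: [0.6112, 0.0829, 0.5691]
eef_rot: [-1.463, -2.78, 0.0]
force: [-1.1, 1.0, -3.1]
gripper_width: 0.0337
grasp_force: 12.0
```

Request:
servo_tool(moves=[0, 0, 0, 0, 0, 0, 0, 0, 0, 0, 0, 0, 0, 0, 0, 0, 0, 0, 0, 0, 0], squeeze=9)

```text
t: 8.92
eef_pos: [0.6112, 0.0829, 0.5691]
eef_rot: [-1.463, -2.78, 0.0]
force: [-0.4, -0.8, -2.8]
gripper_width: 0.034
grasp_force: 9.0
```

Request:
servo_tool(moves=[0, 0, 0, 0, 0, 0, 0, 0, 0, 0, 0, 0, 0, 0, 0, 0, 0, 0, 0, 0, 0], squeeze=7)

```text
t: 9.17
eef_pos: [0.6112, 0.0829, 0.5691]
eef_rot: [-1.463, -2.78, 0.0]
force: [-0.5, -0.9, -2.1]
gripper_width: 0.0337
grasp_force: 7.0
```

Request:
servo_tool(moves=[0, 0, 0, 0, 0, 0, 0, 0, 0, 0, 0, 0, 0, 0, 0, 0, 0, 0, 0, 0, 0, 0, 0, 0, 0, 0, 0, 0, 0, 0, 0, 0, 0, 0, 0, 0, 0, 0, 0, 0, 0, 0, 0, 0, 0, 0, 0, 0, 0, 0, 0, 0, 0, 0, 0, 0], squeeze=5)

```text
t: 9.83
eef_pos: [0.6111, 0.0829, 0.5691]
eef_rot: [-1.463, -2.78, 0.0]
force: [0.1, 0.8, -2.7]
gripper_width: 0.0339
grasp_force: 5.0
```

Request:
servo_tool(moves=[0, 0, 0, 0, 0, 0, 0, 0, 0, 0, 0, 0, 0, 0, 0, 0, 0, 0, 0, 0, 0, 0, 0, 0, 0, 0, 0, 0, 0, 0, 0, 0, 0, 0, 0, 0, 0, 0, 0, 0, 0, 0, 0, 0, 0, 0, 0, 0, 0, 0, 0, 0, 0, 0, 0, 0])

```text
t: 10.5
eef_pos: [0.6112, 0.0829, 0.5691]
eef_rot: [-1.463, -2.78, 0.0]
force: [-0.1, 0.6, -2.3]
gripper_width: 0.0341
grasp_force: 5.0
```

```bash
cat > iron.py <<'E'
from h import *
# iron hanging: points in cams below the grip, within a cylinder; report centre per height slice
def hang(n,zs=(.06,.1,.13,.16)):
    s=robot.read_state();p=np.array(s["eef_pos"]);c=cam(n);W=cloud(c)
    g=p-[0,0,.1633]
    R=Rot.from_rotvec(s["eef_rot"]).as_matrix();y=R[:,1];x=R[:,0]
    D=W-g
    for z in (.0,.04,.06,.08,.1,.12,.14,.16,.178,.19):
        k=(abs(D[...,2]+z)<.008)&(np.hypot(D[...,0],D[...,1])<.06)
        if k.sum()>4: print(n,z,k.sum(),"x",np.percentile((D@x)[k],[3,50,97]).round(4),"y",np.percentile((D@y)[k],[3,50,97]).round(4))
    return c
E
python3 - <<'E'
from iron import *
s=robot.read_state();print(s["t"],s["gripper_width"],s["grasp_force"],s["force"])
hang("side");hang("top");w=hang("wrist");c=hang("side")
cv2.imwrite("pics/c3.png",np.hstack([cv2.resize(c["img"][60:320,160:400],(400,300)),cv2.resize(w["img"],(400,300))])[:,:,::-1])
E
```

```text
10.5 0.03413472197909255 4.999967068433762 [-0.0921036   0.55956643 -2.34806371]
side 0.0 104 x [-0.0153 -0.0098  0.0097] y [-0.0279 -0.0105  0.0239]
side 0.04 80 x [-0.0138 -0.0039  0.0136] y [-0.0196 -0.0067  0.0157]
side 0.06 17 x [-0.0009  0.0024  0.0109] y [-0.007  -0.0041  0.0026]
side 0.08 18 x [0.0024 0.0045 0.009 ] y [-0.0066 -0.0024  0.0038]
side 0.1 26 x [0.0027 0.0066 0.0128] y [-0.0108 -0.0053  0.0076]
side 0.12 47 x [0.005  0.0083 0.0117] y [-0.021  -0.004   0.0156]
side 0.14 45 x [0.008  0.0103 0.0144] y [-0.0213 -0.0058  0.0159]
side 0.16 45 x [0.0088 0.0116 0.015 ] y [-0.0207 -0.0041  0.0157]
side 0.178 26 x [0.0112 0.0137 0.0188] y [-0.021  -0.004   0.0142]
top 0.04 35 x [-0.0089  0.0119  0.0156] y [-0.0182 -0.0035  0.012 ]
top 0.06 6 x [0.0017 0.007  0.0093] y [-0.0061 -0.0031 -0.0006]
top 0.08 14 x [0.001  0.0061 0.0106] y [-0.0054 -0.0031  0.0014]
top 0.1 20 x [0.0023 0.0092 0.0128] y [-0.0104 -0.0024  0.0057]
top 0.12 33 x [0.0056 0.0116 0.0135] y [-0.0209 -0.0119  0.0175]
top 0.14 23 x [0.0084 0.0139 0.0157] y [-0.0198 -0.0046  0.0118]
top 0.16 26 x [0.01   0.0
[... 624 characters left out ...]
] y [-0.0177  0.0004  0.0183]
wrist 0.178 87 x [0.018  0.0192 0.0196] y [-0.0179  0.0004  0.0185]
side 0.0 102 x [-0.0148 -0.0096  0.0092] y [-0.0281 -0.0119  0.022 ]
side 0.04 78 x [-0.0127 -0.0045  0.0157] y [-0.0197 -0.0075  0.0155]
side 0.06 17 x [-0.0011  0.0017  0.0088] y [-0.007  -0.0037  0.0016]
side 0.08 16 x [0.0014 0.0047 0.0102] y [-0.0069 -0.0041  0.003 ]
side 0.1 30 x [0.0033 0.0067 0.0127] y [-0.0128 -0.0047  0.0081]
side 0.12 53 x [0.006  0.0085 0.0133] y [-0.0202 -0.0021  0.0178]
side 0.14 46 x [0.008  0.01   0.0148] y [-0.0208 -0.0037  0.0141]
side 0.16 41 x [0.0103 0.0124 0.0155] y [-0.0209 -0.0021  0.0177]
side 0.178 29 x [0.0113 0.0138 0.0193] y [-0.0204 -0.0063  0.0168]
```

View pics/c3.png

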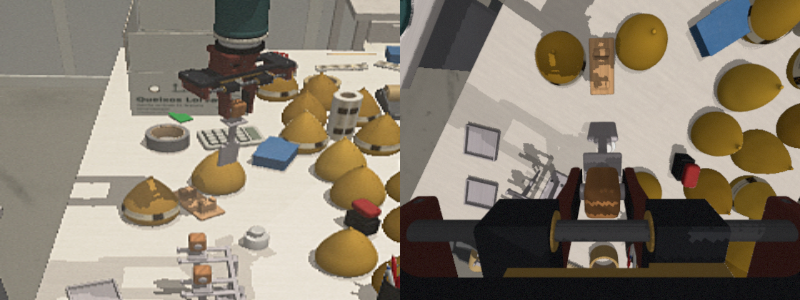

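It has swung down but is stuck about 5° off plumb by friction. I'll ease a little further.

Request:
servo_tool(moves=[0, 0, 0, 0, 0, 0, 0, 0, 0, 0, 0, 0, 0, 0, 0, 0, 0, 0, 0, 0, 0], squeeze=4.3)

```text
t: 10.95
eef_pos: [0.6112, 0.0829, 0.5691]
eef_rot: [-1.463, -2.78, 0.0]
force: [-0.3, 0.9, -1.1]
gripper_width: 0.0339
grasp_force: 4.3
```

Request:
servo_tool(moves=[0, 0, 0, 0, 0, 0, 0, 0, 0, 0, 0, 0, 0, 0, 0, 0, 0, 0, 0, 0, 0, 0, 0, 0, 0, 0, 0, 0, 0, 0, 0, 0, 0, 0, 0, 0, 0, 0, 0, 0, 0, 0, 0, 0, 0, 0, 0, 0, 0, 0, 0, 0, 0, 0, 0, 0], squeeze=3.7)

```text
t: 11.62
eef_pos: [0.6111, 0.0829, 0.5691]
eef_rot: [-1.463, -2.78, 0.0]
force: [0.4, -0.6, -2.0]
gripper_width: 0.0339
grasp_force: 3.7
```

Run:
```python
from iron import *
hang("wrist")
```

```text
wrist 0.0 1557 x [-0.0051  0.0102  0.0114] y [-0.0239  0.0003  0.0239]
wrist 0.04 1217 x [-0.0073  0.0094  0.0161] y [-0.017   0.0003  0.0173]
wrist 0.06 39 x [0.0077 0.0084 0.009 ] y [-0.0041  0.0003  0.0048]
wrist 0.08 95 x [0.0082 0.0097 0.0106] y [-0.0045  0.0003  0.0051]
wrist 0.1 191 x [0.0042 0.0106 0.0123] y [-0.0095  0.0003  0.0101]
wrist 0.12 326 x [0.0058 0.0122 0.0134] y [-0.0183 -0.0006  0.0188]
wrist 0.14 192 x [0.0132 0.0143 0.0151] y [-0.018   0.0003  0.0184]
wrist 0.16 160 x [0.0148 0.016  0.017 ] y [-0.0182  0.0014  0.0188]
wrist 0.178 71 x [0.0165 0.0174 0.0178] y [-0.0174  0.0003  0.0189]
```

Friction holds a small band of tilt. I'll rock the tool 5° about the boss axis at this light grip so the iron slips, then turn back, which takes the iron plumb with it.

Request:
servo_tool(moves=[0.11, -0.16, 0, 0.58, 0.4, 0, 0, 0.11, -0.16, 0, 0.58, 0.4, 0, 0, 0.11, -0.16, 0, 0.58, 0.4, 0, 0, 0.11, -0.16, 0, 0.58, 0.4, 0, 0, 0.11, -0.16, 0, 0.58, 0.4, 0, 0, 0.11, -0.16, 0, 0.58, 0.4, 0, 0, 0.11, -0.16, 0, 0.58, 0.4, 0, 0, 0, 0, 0, 0, 0, 0, 0])

```text
t: 12.33
eef_pos: [0.6192, 0.0711, 0.5689]
eef_rot: [-1.428, -2.711, -0.062]
force: [0.2, 0.1, -3.0]
gripper_width: 0.0342
grasp_force: 3.7
```

Request:
servo_tool(moves=[0, 0, 0, 0, 0, 0, 0, 0, 0, 0, 0, 0, 0, 0, 0, 0, 0, 0, 0, 0, 0])

```text
t: 12.58
eef_pos: [0.6188, 0.0718, 0.5692]
eef_rot: [-1.427, -2.712, -0.061]
force: [0.0, 0.5, -1.6]
gripper_width: 0.0334
grasp_force: 3.7
```

```bash
cat >> iron.py <<'E'
def tilt(n):
    # plane fit on blade's broad face and world tilt; uses tool x horizontal
    s=robot.read_state();c=cam(n);W=cloud(c);R=Rot.from_rotvec(s["eef_rot"]).as_matrix()
    g=np.array(s["eef_pos"])+R[:,2]*.1633;y=R[:,1].copy();y[2]=0;y/=np.linalg.norm(y);x=np.cross(y,[0,0,-1.]);x=x*np.sign(x@R[:,0])
    D=W-g;k=(D[...,2]<-.12)&(D[...,2]>-.19)&(abs(D@y)<.02)&(abs(D@x)<.05)
    p=np.c_[(D@x)[k],(D@y)[k],D[...,2][k]];
    A=np.c_[p[:,1:],np.ones(len(p))];w=np.ones(len(p),bool)
    for _ in range(4):
        co=np.linalg.lstsq(A[w],p[w,0],rcond=None)[0];w=abs(A@co-p[:,0])<.0025
    print(n,"pts",w.sum(),"tilt deg (blade to +toolx)",-np.degrees(np.arctan(co[1])),"yaw",np.degrees(co[0]),"x at boss",co[2],"tool tilt",np.degrees(np.arcsin(R[:,2]@x)),"grasp",g.round(4))
    return c
E
python3 - <<'E'
from iron import *
tilt("wrist");tilt("side");tilt("top")
E
```

```text
wrist pts 526 tilt deg (blade to +toolx) 4.9168310058825275 yaw -0.006381356758186621 x at boss 0.001620226648706454 tool tilt 4.926092955937742 grasp [0.6108 0.0833 0.4065]
side pts 132 tilt deg (blade to +toolx) 5.700041884472903 yaw 1.030229228339458 x at boss -0.006223193522654908 tool tilt 4.92745613369808 grasp [0.6108 0.0834 0.4065]
top pts 67 tilt deg (blade to +toolx) 5.02793223002864 yaw 1.4069923730785214 x at boss 2.3953179349925498e-05 tool tilt 4.92599930920881 grasp [0.6108 0.0834 0.4065]
```

Request:
servo_tool(moves=[-0.11, 0.16, 0, -0.58, -0.4, 0, 0, -0.11, 0.16, 0, -0.58, -0.4, 0, 0, -0.11, 0.16, 0, -0.58, -0.4, 0, 0, -0.11, 0.16, 0, -0.58, -0.4, 0, 0, -0.11, 0.16, 0, -0.58, -0.4, 0, 0, -0.11, 0.16, 0, -0.58, -0.4, 0, 0, -0.11, 0.16, 0, -0.58, -0.4, 0, 0, 0, 0, 0, 0, 0, 0, 0])

```text
t: 13.4
eef_pos: [0.6108, 0.0834, 0.5693]
eef_rot: [1.462, 2.78, -0.001]
force: [-1.1, 0.2, -1.8]
gripper_width: 0.0339
grasp_force: 3.7
```

Request:
servo_tool(moves=[0, 0, 0, 0, 0, 0, 0, 0, 0, 0, 0, 0, 0, 0, 0, 0, 0, 0, 0, 0, 0])

```text
t: 13.65
eef_pos: [0.6112, 0.0828, 0.5691]
eef_rot: [-1.463, -2.78, 0.0]
force: [-0.4, 1.1, -2.9]
gripper_width: 0.0336
grasp_force: 3.7
```

Run:
```python
from iron import *
tilt("wrist");tilt("side");tilt("top")
```

```text
wrist pts 558 tilt deg (blade to +toolx) 0.19847616795004774 yaw 0.12755188768439904 x at boss 0.0016614774243190957 tool tilt 0.007250384327190864 grasp [0.6112 0.0828 0.4058]
side pts 147 tilt deg (blade to +toolx) 0.2934576338903169 yaw 0.6255595912258695 x at boss -0.004934407411009131 tool tilt 0.010675120361265463 grasp [0.6112 0.0828 0.4058]
top pts 53 tilt deg (blade to +toolx) -0.8685052552136951 yaw 2.8212766706469954 x at boss 0.0016139825355477684 tool tilt 0.005569270936907264 grasp [0.6112 0.0827 0.4058]
```

Plumb now. I'll grip firmly, and fit the fork meanwhile.

Request:
servo_tool(moves=[0, 0, 0, 0, 0, 0, 0, 0, 0, 0, 0, 0, 0, 0, 0, 0, 0, 0, 0, 0, 0], squeeze=15)

```text
t: 14.05
eef_pos: [0.6112, 0.0828, 0.5691]
eef_rot: [-1.463, -2.78, 0.0]
force: [0.0, -0.1, -2.7]
gripper_width: 0.0338
grasp_force: 15.0
```

Request:
servo_tool(moves=[0, 0, 0, 0, 0, 0, 0, 0, 0, 0, 0, 0, 0, 0, 0, 0, 0, 0, 0, 0, 0, 0, 0, 0, 0, 0, 0, 0, 0, 0, 0, 0, 0, 0, 0], squeeze=50)

```text
t: 14.47
eef_pos: [0.6111, 0.0829, 0.5691]
eef_rot: [-1.463, -2.78, 0.0]
force: [0.2, -0.8, -2.9]
gripper_width: 0.0335
grasp_force: 50.0
```

Run:
```python
from iron import *
tilt("wrist")
zo=np.load("o.npz");a={k[2:]:zo[k] for k in zo if k[0]=="s"}
def rack(nm,c):
    W=cloud(c);hsv=cv2.cvtColor(c["img"],cv2.COLOR_RGB2HSV);x,y,z=W[...,0],W[...,1],W[...,2]
    k=(x>.5)&(x<.68)&(y>-.40)&(y<-.28)&(z>.160)&(z<.172)&(hsv[...,1]<80)
    p=W[k];print(nm,len(p))
    if len(p)<30:return
    th=np.radians(6.3)
    for _ in range(4):
        e=np.array([np.cos(th),np.sin(th)]);n=np.array([-e[1],e[0]]);q=p[:,:2]
        s=q@e;t=q@n
        smax=np.percentile(s,98.5); m=s<smax-.014
        tm=(t[m].min()+t[m].max())/2
        sl=[];cs=[]
        for sg in(-1,1):
            w=m&((t-tm)*sg>0);co=np.polyfit(s[w],t[w],1);sl.append(co[0]);cs.append(t[w].mean());ext=(np.percentile(t[w],[2,98])).round(4)
            if _==3:print("  prong t",ext,"s",np.percentile(s[w],[1,99]).round(4),w.sum())
        th+=np.arctan(np.mean(sl))
    tc=np.mean(cs);print("  yaw",np.degrees(th),"gap centre dist",cs[1]-cs[0],"smax",smax)
    smin=s.min();print("  smin",smin,"fork origin (front+31)",e*(smin+.031)+n*tc,"(back-46)",e*(smax-.046)+n*tc)
rack("side",a);rack("top",cam("top"));rack("side2",cam("side"))
c=a;W=cloud(c);x,y,z=W[...,0],W[...,1],W[...,2]
k=(x>.54)&(x<.615)&(y>-.39)&(y<-.29)&(z>.009)&(z<.016)
p=W[k];print("tray",k.sum(),[np.round(v,4) for v in cv2.minAreaRect(p[:,:2].astype(np.float32))])
```

```text
wrist pts 547 tilt deg (blade to +toolx) 0.0030370526598390945 yaw 0.0005641396754799963 x at boss 0.0014712580026920831 tool tilt 0.0012791841791336533 grasp [0.6111 0.0829 0.4058]
side 416
  prong t [-0.4146 -0.4033] s [0.506  0.5746] 148
  prong t [-0.3828 -0.3718] s [0.5064 0.5753] 140
  yaw 6.086277166877795 gap centre dist 0.0320115943014862 smax 0.5900908527043061
  smin 0.5057008473352569 fork origin (front+31) [ 0.57543003 -0.33468867] (back-46) [ 0.58277838 -0.33390514]
top 240
  prong t [-0.4146 -0.4049] s [0.5094 0.5794] 73
  prong t [-0.3829 -0.373 ] s [0.5073 0.577 ] 79
  yaw 6.074155401544393 gap centre dist 0.03184972029556471 smax 0.5938769968829363
  smin 0.5072732891509832 fork origin (front+31) [ 0.57690855 -0.33451   ] (back-46) [ 0.58645834 -0.33349378]
side2 408
  prong t [-0.4204 -0.4098] s [0.5013 0.5701] 143
  prong t [-0.3884 -0.3777] s [0.5021 0.5714] 136
  yaw 6.721989278617711 gap centre dist 0.03171885116908002 smax 0.5856678717039291
  smin 0.5012126742941179 fork origin (front+31) [ 0.57534319 -0.33468514] (back-46) [ 0.58274714 -0.33381249]
tray 159 [array([ 0.5804, -0.3299]), array([0.0713, 0.0668]), np.float64(5.8429)]
```

Gripped at 50 N and plumb (0.0°). The fork origin is about (0.576, -0.3345) with a yaw of 6.2°. Next I travel in front of the rack, high up.

Request:
servo_tool(moves=[-1.0, -0.7, 0, 0, 0, 3, 0, -1.9, -1.3, 0, 0, 0, 4, 0, -2.2, -1.5, 0, 0, 0, 4, 0, -2.2, -1.5, 0, 0, 0, 4, 0, -2.2, -1.5, 0, 0, 0, 4, 0, -2.2, -1.5, 0, 0, 0, 4, 0, -2.0, -1.4, 0, 0, 0, 4, 0, -1.4, -1.0, 0, 0, 0, 4, 0])

```text
t: 15.28
eef_pos: [0.4582, -0.0218, 0.5693]
eef_rot: [-0.662, -3.071, 0.001]
force: [-0.4, -0.2, -3.2]
gripper_width: 0.033
grasp_force: 50.0
```

Request:
servo_tool(moves=[0, -1.5, 0, 0, 0, 2.5, 0, 0, -2.5, 0, 0, 0, 2.5, 0, 0.2, -2.8, 0, 0, 0, 2.5, 0, 0.2, -2.8, 0, 0, 0, 2.5, 0, 0.2, -2.8, 0, 0, 0, 2.5, 0, 0.2, -2.8, 0, 0, 0, 2.5, 0, 0.2, -2.8, 0, 0, 0, 2.5, 0, 0.2, -2.8, 0, 0, 0, 2.5, 0])

```text
t: 15.95
eef_pos: [0.472, -0.2305, 0.5693]
eef_rot: [0.12, 3.139, -0.0]
force: [0.2, -0.6, -2.0]
gripper_width: 0.0333
grasp_force: 50.0
```

Request:
servo_tool(moves=[0.2, -2.8, 0, 0, 0, 2.5, 0, 0.2, -2.8, 0, 0, 0, 2.5, 0, 0.2, -2.8, 0, 0, 0, 2.5, 0, 0.2, -2.2, 0, 0, 0, 2.5, 0, 0.2, -1, 0, 0, 0, 0.8, 0, 0, 0, 0, 0, 0, 0, 0, 0, 0, 0, 0, 0, 0, 0])

```text
t: 16.53
eef_pos: [0.4822, -0.3448, 0.5688]
eef_rot: [0.17, -3.137, -0.002]
force: [0.4, -0.1, -2.1]
gripper_width: 0.033
grasp_force: 50.0
```

Request:
servo_tool(moves=[0, 0, 0, 0, 0, 0, 0, 0, 0, 0, 0, 0, 0, 0, 0, 0, 0, 0, 0, 0, 0])

```text
t: 16.78
eef_pos: [0.4822, -0.3438, 0.5695]
eef_rot: [-0.174, 3.136, -0.0]
force: [0.1, 0.2, -3.0]
gripper_width: 0.0328
grasp_force: 50.0
```

```bash
cat > al.py <<'E'
from iron import *
F=np.array([.576,-.3345]);th=np.radians(6.2);E=np.array([np.cos(th),np.sin(th)]);N=np.array([-E[1],E[0]])
def al():
    s=robot.read_state();R=Rot.from_rotvec(s["eef_rot"]).as_matrix();g=s["eef_pos"]+R[:,2]*.1633
    d=g[:2]-F;print("t",s["t"],"rack xy of grasp",(d@E).round(4),(d@N).round(4),"z",g[2].round(4),"toolx yaw",np.degrees(np.arctan2(R[1,0],R[0,0])).round(2),"down",R[:,2].round(4),"F",np.round(s["force"],1),"q",s["q"].round(2))
E
python3 - <<'E'
from al import *
al();tilt("wrist");tilt("side")
E
```

```text
t 16.7833 rack xy of grasp -0.0942 0.0009 z 0.4062 toolx yaw -173.66 down [ 3.e-04 -1.e-04 -1.e+00] F [ 0.1  0.2 -3. ] q [-0.74  0.25  1.27  0.    1.62 -2.42]
wrist pts 538 tilt deg (blade to +toolx) 0.01663391696440112 yaw -0.06224060731457894 x at boss 0.0017771665260605742 tool tilt -0.0173308870561944 grasp [ 0.4822 -0.3438  0.4062]
side pts 46 tilt deg (blade to +toolx) 0.2688337987909358 yaw -5.137595106213528 x at boss -0.004562638791302588 tool tilt -0.01830938670615152 grasp [ 0.4822 -0.344   0.4062]
```

Request:
servo_tool(moves=[0, 0, -1.2, 0, 0, 0, 0, 0, 0, -2.2, 0, 0, 0, 0, 0, 0, -2.8, 0, 0, 0, 0, 0, 0, -2.8, 0, 0, 0, 0, 0, 0, -2.8, 0, 0, 0, 0, 0, 0, -2.8, 0, 0, 0, 0, 0, 0, -2.2, 0, 0, 0, 0, 0, 0, -1.2, 0, 0, 0, 0])

```text
t: 17.55
eef_pos: [0.4814, -0.344, 0.3862]
eef_rot: [0.172, -3.134, -0.005]
force: [-0.5, 0.6, -2.9]
gripper_width: 0.0329
grasp_force: 50.0
```

Request:
servo_tool(moves=[0, 0, -0.4, 0, 0, 0, 0, 0, 0, 0, 0, 0, 0, 0, 0, 0, 0, 0, 0, 0, 0, 0, 0, 0, 0, 0, 0, 0, 0, 0, 0, 0, 0, 0, 0])

```text
t: 17.97
eef_pos: [0.4826, -0.3454, 0.3866]
eef_rot: [-0.172, 3.135, -0.003]
force: [0.3, 0.6, -2.3]
gripper_width: 0.0331
grasp_force: 50.0
```

Run:
```python
from al import *
al();tilt("wrist")
c=cam("side");w=cam("wrist")
for nm,cc in(("side",c),("top",cam("top")),("wrist",w)):
    W=cloud(cc);d=W[...,:2]-F;X=d@E;Y=d@N;Z=W[...,2];hsv=cv2.cvtColor(cc["img"],cv2.COLOR_RGB2HSV)
    for nn,k in (("collar",(abs(X+.093)<.03)&(abs(Y)<.03)&(Z>.173)&(Z<.196)&(hsv[...,1]<80)),("prong-",(X>-.03)&(X<.03)&(Y<-.008)&(Y>-.03)&(Z>.16)&(Z<.17)),("prong+",(X>-.03)&(X<.03)&(Y>.008)&(Y<.03)&(Z>.16)&(Z<.17)),("blade",(abs(X+.093)<.03)&(abs(Y)<.035)&(Z>.05)&(Z<.10))):
        if k.sum()>5:print(nm,nn,k.sum(),"X",np.percentile(X[k],[3,97]).round(4),"Y",np.percentile(Y[k],[3,97]).round(4),"Z",np.percentile(Z[k],[3,97]).round(4))
cv2.imwrite("pics/c4.png",np.hstack([cv2.resize(c["img"][220:400,190:370],(400,400),interpolation=2),cv2.resize(w["img"],(400,400))])[:,:,::-1])
```

```text
t 17.9667 rack xy of grasp -0.0938 -0.0011 z 0.2233 toolx yaw -173.71 down [ 0.002  -0.0019 -1.    ] F [ 0.3  0.6 -2.3] q [-0.74  0.37  1.55 -0.    1.23 -2.42]
wrist pts 540 tilt deg (blade to +toolx) -0.07746037378364753 yaw -0.15957426870780117 x at boss 0.0018362834708145043 tool tilt -0.10230490737107255 grasp [ 0.4829 -0.3457  0.2233]
side collar 20 X [-0.1077 -0.0798] Y [-0.0197 -0.0159] Z [0.1816 0.1873]
side prong- 119 X [-0.0272  0.0276] Y [-0.0209 -0.0109] Z [0.1613 0.1687]
side prong+ 118 X [-0.0283  0.0279] Y [0.0108 0.0214] Z [0.162 0.169]
side blade 45 X [-0.0972 -0.0895] Y [-0.0218  0.0066] Z [0.0514 0.0961]
top collar 61 X [-0.1059 -0.0909] Y [-0.0189  0.0149] Z [0.1801 0.1897]
top blade 93 X [-0.0978 -0.0913] Y [-0.0202  0.0174] Z [0.0535 0.0968]
wrist collar 1133 X [-0.1069 -0.0855] Y [-0.019   0.0154] Z [0.1831 0.1884]
wrist prong- 303 X [-0.0293  0.0294] Y [-0.0211 -0.0117] Z [0.1637 0.1693]
wrist prong+ 330 X [-0.0296  0.0289] Y [0.0107 0.0201] Z [0.1623 0.1695]
wrist blade 474 X [-0.0961 -0.095 ] Y [-0.02    0.0161] Z [0.0514 0.0991]
```

View pics/c4.png

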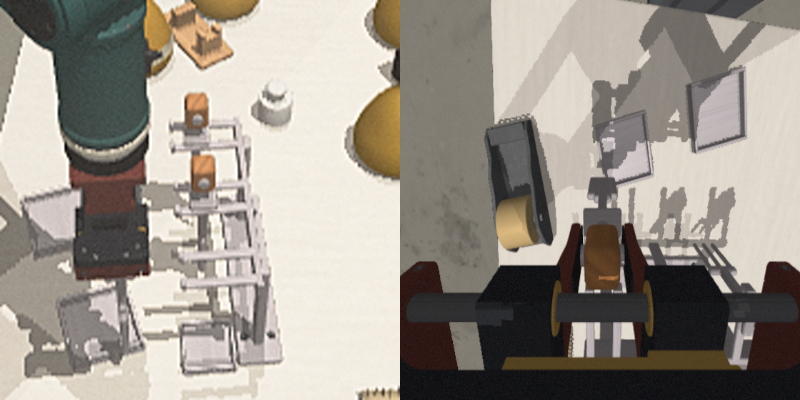

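The iron hangs in front of the nearest fork, centred to within 2 mm and about 11 mm above the lips. Now I enter.

Request:
servo_tool(moves=[0.5, 0.15, 0, 0, 0, 0, 0, 1.0, 0.15, 0, 0, 0, 0, 0, 1.3, 0.15, 0, 0, 0, 0, 0, 1.3, 0.15, 0, 0, 0, 0, 0, 0.5, 0.05, 0, 0, 0, 0, 0, 0, 0, 0, 0, 0, 0, 0, 0, 0, 0, 0, 0, 0, 0])

```text
t: 18.75
eef_pos: [0.5287, -0.3383, 0.3847]
eef_rot: [0.174, -3.136, -0.0]
force: [-0.3, 0.6, -3.1]
gripper_width: 0.033
grasp_force: 50.0
```

```bash
cat > ck.py <<'E'
from al import *
def ck():
    al()
    for nm in("side","wrist"):
        cc=cam(nm);W=cloud(cc);d=W[...,:2]-F;X=d@E;Y=d@N;Z=W[...,2];hsv=cv2.cvtColor(cc["img"],cv2.COLOR_RGB2HSV)
        s=robot.read_state();g=(s["eef_pos"][:2]-F)@E;zc=s["eef_pos"][2]-.1633-.039
        for nn,k in (("collar",(abs(X-g)<.03)&(abs(Y)<.03)&(abs(Z-zc)<.005)&(hsv[...,1]<80)),("prong-",(X>-.03)&(X<.03)&(Y<-.008)&(Y>-.03)&(Z>.16)&(Z<.17)),("prong+",(X>-.03)&(X<.03)&(Y>.008)&(Y<.03)&(Z>.16)&(Z<.17)),("blade",(abs(X-g)<.03)&(abs(Y)<.035)&(Z>.05)&(Z<.10))):
            if k.sum()>5:print(nm,nn,k.sum(),"X",np.percentile(X[k],[3,97]).round(4),"Y",np.percentile(Y[k],[3,97]).round(4),"Z",np.percentile(Z[k],[3,97]).round(4))
E
python3 -c "from ck import *;ck()"
```

```text
t 18.75 rack xy of grasp -0.0475 0.0013 z 0.2214 toolx yaw -173.65 down [-7.e-04  1.e-04 -1.e+00] F [-0.3  0.6 -3.1] q [-0.68  0.42  1.47 -0.    1.26 -2.36]
side collar 18 X [-0.0607 -0.0348] Y [-0.0179 -0.0143] Z [0.1801 0.1861]
side prong- 117 X [-0.0262  0.0277] Y [-0.0209 -0.0113] Z [0.1612 0.1686]
side prong+ 73 X [-0.006   0.0289] Y [0.011  0.0214] Z [0.1618 0.1687]
side blade 42 X [-0.0519 -0.0441] Y [-0.02   -0.0136] Z [0.0515 0.098 ]
wrist collar 1098 X [-0.061  -0.0396] Y [-0.0167  0.0177] Z [0.1817 0.1856]
wrist prong- 120 X [-0.029   0.0204] Y [-0.021 -0.012] Z [0.1632 0.1665]
wrist prong+ 82 X [-0.0288  0.0205] Y [0.0113 0.0206] Z [0.1627 0.1673]
wrist blade 474 X [-0.0506 -0.0494] Y [-0.0177  0.0188] Z [0.0506 0.0984]
```

Request:
servo_tool(moves=[0.6, 0.05, 0, 0, 0, 0, 0, 1.0, 0.1, 0, 0, 0, 0, 0, 1.2, 0.1, 0, 0, 0, 0, 0, 1.1, 0.1, 0, 0, 0, 0, 0, 0.7, 0.1, 0, 0, 0, 0, 0, 0, 0, 0, 0, 0, 0, 0, 0, 0, 0, 0, 0, 0, 0])

```text
t: 19.43
eef_pos: [0.5747, -0.3339, 0.3848]
eef_rot: [0.174, -3.136, 0.0]
force: [-1.0, -0.3, -2.6]
gripper_width: 0.033
grasp_force: 50.0
```

Request:
servo_tool(moves=[0, 0, -0.3, 0, 0, 0, 0, 0, 0, -0.3, 0, 0, 0, 0, 0, 0, -0.3, 0, 0, 0, 0, 0, 0, 0, 0, 0, 0, 0, 0, 0, 0, 0, 0, 0, 0, 0, 0, 0, 0, 0, 0, 0])

```text
t: 19.93
eef_pos: [0.574, -0.3342, 0.3761]
eef_rot: [0.172, -3.137, 0.0]
force: [-0.2, 0.5, -2.0]
gripper_width: 0.0333
grasp_force: 50.0
```

```bash
python3 -c "from ck import *;ck()"
```

```text
t 19.9333 rack xy of grasp -0.002 0.0005 z 0.2128 toolx yaw -173.73 down [-0.e+00 -1.e-04 -1.e+00] F [-0.2  0.5 -2. ] q [-0.63  0.47  1.39 -0.    1.27 -2.31]
side collar 23 X [-0.0301  0.0154] Y [-0.0202 -0.0142] Z [0.169  0.1765]
side prong- 107 X [-0.0294  0.0278] Y [-0.0211 -0.0113] Z [0.1616 0.169 ]
side blade 60 X [-0.006   0.0018] Y [-0.0207  0.0107] Z [0.0518 0.0987]
wrist collar 1285 X [-0.0286  0.0059] Y [-0.0181  0.0172] Z [0.1695 0.1771]
wrist prong- 390 X [-0.0297  0.0072] Y [-0.0209 -0.0113] Z [0.1625 0.1697]
wrist prong+ 408 X [-0.0296  0.0068] Y [0.0109 0.0205] Z [0.1624 0.1698]
wrist blade 446 X [-0.0042  0.001 ] Y [-0.0153  0.0146] Z [0.0509 0.0995]
```

Request:
servo_tool(moves=[0, 0, -0.2, 0, 0, 0, 0, 0, 0, -0.15, 0, 0, 0, 0, 0, 0, 0, 0, 0, 0, 0, 0, 0, 0, 0, 0, 0, 0])

```text
t: 20.37
eef_pos: [0.5741, -0.334, 0.3724]
eef_rot: [0.172, -3.136, -0.0]
force: [0.1, 0.0, -2.2]
gripper_width: 0.0332
grasp_force: 50.0
```

Request:
servo_tool(moves=[0, 0, -0.1, 0, 0, 0, 0, 0, 0, 0, 0, 0, 0, 0, 0, 0, 0, 0, 0, 0, 0])

```text
t: 20.62
eef_pos: [0.5742, -0.3341, 0.3716]
eef_rot: [0.172, -3.137, 0.0]
force: [-0.2, 0.4, -2.6]
gripper_width: 0.0332
grasp_force: 50.0
```

Request:
servo_tool(moves=[0, 0, -0.08, 0, 0, 0, 0, 0, 0, 0, 0, 0, 0, 0, 0, 0, 0, 0, 0, 0, 0])

```text
t: 20.87
eef_pos: [0.5742, -0.3341, 0.3714]
eef_rot: [-0.172, 3.136, -0.001]
force: [-0.9, 1.6, 2.6]
gripper_width: 0.0328
grasp_force: 50.0
```

Contact is made (about 5 N). I'll ease, open a little and withdraw upward.

Request:
servo_tool(moves=[0, 0, 0, 0, 0, 0, 0, 0, 0, 0, 0, 0, 0, 0, 0, 0, 0, 0, 0, 0, 0], squeeze=20)

```text
t: 21.12
eef_pos: [0.5742, -0.3341, 0.3714]
eef_rot: [-0.172, 3.136, -0.001]
force: [-1.2, 0.7, 4.8]
gripper_width: 0.0336
grasp_force: 20.0
```

Request:
servo_tool(moves=[0, 0, 0, 0, 0, 0, 0, 0, 0, 0, 0, 0, 0, 0, 0, 0, 0, 0, 0, 0, 0, 0, 0, 0, 0, 0, 0, 0], squeeze=6)

```text
t: 21.45
eef_pos: [0.5742, -0.3341, 0.3713]
eef_rot: [-0.172, 3.136, -0.001]
force: [-2.0, 2.1, 5.6]
gripper_width: 0.034
grasp_force: 6.0
```

Request:
servo_tool(moves=[0, 0, 0, 0, 0, 0, 0.42, 0, 0, 0, 0, 0, 0, 0.46, 0, 0, 0, 0, 0, 0, 0.52, 0, 0, 0, 0, 0, 0, 0.6, 0, 0, 0, 0, 0, 0, 0.65, 0, 0, 0, 0, 0, 0, 0.65, 0, 0, 0, 0, 0, 0, 0.65, 0, 0, 0, 0, 0, 0, 0.65])

```text
t: 22.12
eef_pos: [0.5742, -0.3341, 0.3708]
eef_rot: [0.172, -3.137, 0.0]
force: [0.5, -0.7, 1.3]
gripper_width: 0.0572
grasp_force: 0.0
```

```bash
python3 -c "from ck import *;ck()"
```

```text
t 22.1167 rack xy of grasp -0.0018 0.0005 z 0.2075 toolx yaw -173.72 down [-0.e+00 -1.e-04 -1.e+00] F [ 0.5 -0.7  1.3] q [-0.63  0.48  1.4  -0.    1.26 -2.31]
side collar 51 X [-0.0295  0.0267] Y [-0.0219 -0.0141] Z [0.1637 0.17  ]
side prong- 67 X [-0.0275  0.0283] Y [-0.0215 -0.014 ] Z [0.1611 0.1686]
side blade 64 X [-0.0059  0.0019] Y [-0.02    0.0122] Z [0.0544 0.0976]
wrist collar 2058 X [-0.0293  0.0095] Y [-0.0203  0.02  ] Z [0.1641 0.172 ]
wrist prong- 509 X [-0.0297  0.0112] Y [-0.0209 -0.0112] Z [0.1629 0.1699]
wrist prong+ 527 X [-0.0296  0.012 ] Y [0.0108 0.0205] Z [0.1621 0.1697]
wrist blade 492 X [-0.0043  0.0015] Y [-0.0157  0.015 ] Z [0.0528 0.0984]
```

Released and hanging. Withdraw straight up and check.

Request:
servo_tool(moves=[0, 0, 0.4, 0, 0, 0, 0.65, 0, 0, 0.8, 0, 0, 0, 0.65, 0, 0, 1.2, 0, 0, 0, 0.65, 0, 0, 1.8, 0, 0, 0, 0.65, 0, 0, 2.5, 0, 0, 0, 0.65, 0, 0, 3, 0, 0, 0, 0.65, 0, 0, 3, 0, 0, 0, 0.65, 0, 0, 2, 0, 0, 0, 0.65])

```text
t: 22.88
eef_pos: [0.5742, -0.3341, 0.5228]
eef_rot: [-0.172, 3.133, -0.005]
force: [0.8, 0.0, 0.8]
gripper_width: 0.0572
grasp_force: 0.0
```

Request:
servo_tool(moves=[-3, 0, 0.5, 0, 0, 0, 0.65, -3.5, 0, 0, 0, 0, 0, 0.65, -3.5, 0, 0, 0, 0, 0, 0.65, -3, 0, 0, 0, 0, 0, 0.65, -1, 0, 0, 0, 0, 0, 0.65, 0, 0, 0, 0, 0, 0, 0.65, 0, 0, 0, 0, 0, 0, 0.65, 0, 0, 0, 0, 0, 0, 0.65])

```text
t: 23.55
eef_pos: [0.4353, -0.3344, 0.5234]
eef_rot: [-0.173, 3.135, -0.002]
force: [-1.0, 0.7, 0.6]
gripper_width: 0.0569
grasp_force: 0.0
```

Run:
```python
from al import *
al();c=cam("side");save(c,"s5.png")
W=cloud(c);d=W[...,:2]-F;X=d@E;Y=d@N;Z=W[...,2]
k=(abs(X)<.03)&(abs(Y)<.02)&(Z>.19);print("head",np.percentile(X[k],[3,97]),np.percentile(Y[k],[3,97]),Z[k].max())
cv2.imwrite("pics/c5.png",cv2.resize(c["img"][180:400,180:400,::-1],(600,600),interpolation=2))
```

```text
t 23.55 rack xy of grasp -0.1396 0.0152 z 0.3601 toolx yaw -173.7 down [ 1.7e-03 -9.0e-04 -1.0e+00] F [-1.   0.7  0.6] q [-0.78  0.2   1.45  0.    1.5  -2.46]
head [-0.01445745  0.00951916] [-0.01615943  0.0097673 ] 0.22934940307579477
```

View pics/c5.png

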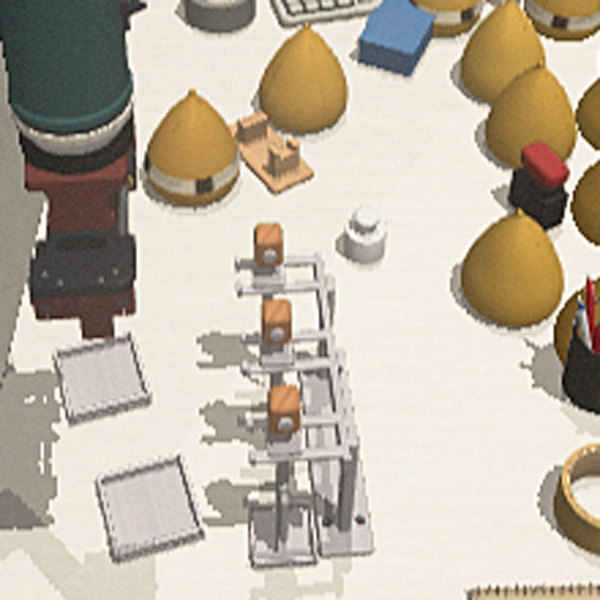

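All three irons are hanging, ours at (285,410) above the small tray. The cheeses, the weight and the other irons stand where they were.

```bash
python3 -c "from bench import robot;print(robot.hand_in())"
```

```text
the job is handed in; nothing more can be done
None
```

The iron was lifted level, eased until it hung plumb, gripped firmly again and hung by its collar in the empty fork above the small drip tray. The last picture shows the cheeses, check weight and other irons undisturbed, and the job was handed in at about 23.6 s of the 72 s allowed.

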